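# Let a stone core into the lidded stock bin

## Robot

A 7-joint arm with a two-finger parallel gripper is mounted at the origin on the work surface. World frame = base frame: x ahead of the robot, y to its left, z up, the work surface at z = 0. Lengths are in m, angles in rad, forces in N, time in s.
With the tool pointing down it reaches from about 0.4 to 0.85 m from the base axis. Payload 4.5 kg.
Tool frame: the origin (TCP) lies midway between the tips of the shut fingers; the grasp point (between the pads) lies 19 mm behind it; y points along the fingers, z is the direction in which the jaws open and shut, and the axes are right-handed (so a half turn about y gives the same grasp; the last joint's range is limited). The gripper opens to 88 mm and grips with 3 to 60 N. Pads are 18 mm wide; open, the fingers measure 123 mm over their backs; the gripper's body (75 mm by 187 mm) begins 45 mm behind the grasp point.
Start: joints at [-1.185, 0.689, -0.195, 1.565, 0.157, 0.902, -0.215], TCP at [0.215, 0.587, 0.239] pointing down, gripper open.
Joint ranges: [-3.01, 3.01], [-0.46, 2.08], [-1.47, 1.51], [0.13, 2.56], [-1, 4.14], [0.04, 2.09], [-2.66, 2.66]. Speed limits (rad/s): [2.57, 2.57, 3.14, 3.14, 3.14, 3.14, 3.14].

## Interface

Orientations are given as a unit quaternion [x, y, z, w].
In Python, from plant import r, snapshot, get_calibration, job, boxes_of gives the robot as it stands. The module is installed in compiled form; this text tells all that it offers.
- The arm moves only by the shell command python3 -m handwheel 'ROWS' [OPENING] [FORCE]. ROWS is JSON, a list that holds one entry, the list of rows, each a list of 6 numbers: the shift along the tool's x, y, z as a fraction of full scale, then the turn, a rotation vector about the tool's x, y, z as a fraction of full scale. In form: [[[x, y, z, wx, wy, wz], ...]]. A call has 1 to 12 rows; each row is the pose to reach, as a shift and turn from the pose commanded when the call began, along the tool's axes at that moment, turning the shorter way round; what a row does not reach only later rows make up. Full scale, the value 1, is 100 cm for a shift and 180 degrees for a turn. A row lasts 1/12 s, in which the tool goes at most 41.7 mm and 7.16 degrees, less where a joint would pass 70% of its speed; a pose out of reach is approached as far as the arm can. A call with a number of a shift or a turn outside -1 to 1 is refused whole. A call with a gripper value outside its range is refused whole. OPENING is the opening, from -1 (shut) to 1 (fully open), set as the call begins (- or left out, the last holds). The fingers move at their own pace and stop on an object; FORCE is the grip in N (left out, the last holds). Time passes only in rows, so rows that repeat a pose let the fingers close. It gives the time, the measured TCP pose, the force and the opening at its end, in the units of the state.
- r.get_state(): the state, without advancing time (a new reading comes with each control period).
- snapshot(name): name is "side" or "top"; returns the picture (400x640x3 uint8, red, green, blue); there is no depth.
- get_calibration(name): a dict with "fx", "fy", "cx", "cy" (pixels), "T" (4x4, takes a point from camera to world coordinates). Camera axes: x right, y down, z forward; pixel columns grow to the right and rows downward; lengths in m; the calibration is good to about 2 mm. A picture is of the moment at which its call begins. get_calibration takes no time and is no camera call.
- job.finish_job(): hands the job in, once; it reports no verdict.
Trained networks look in the newest picture that a camera, given by its name, has taken for a name from the list of things; names that differ only in an ending like _2 or _b are one class to them, and where a whole thing is asked for, a point or a joint stands for the part that bears it (a point fixed in the world has none). Each returns a list of dicts, best first, with "confidence" (0 to 1); they miss things now and then, are a little off and sometimes report something else, mostly with a low value. They report only what shows in the picture. A call takes as long as a camera call. They do not tell look-alikes from the thing itself.
- boxes_of(thing, camera): "bbox" ([left, top, right, bottom] in pixels, round what is visible of it).
The state is a dict: "clock": time; "q": joint angles; "qd": joint speeds; "joint_torque": joint torques, N m; "tool_pos": TCP position; "eef_rot": TCP orientation; "contact_force": force on the tool from outside, world axes, zero at the start; "moment": the same for the moment, N m; "opening": opening from 0.0 (shut) to 1.0 (fully open).
Only numpy, scipy, OpenCV 4.12 (cv2) and the standard library are available. Lean on these libraries where they do the work, as an engineer would, in place of code of your own. Each camera call takes 0.05 s, during which the arm holds its last target. There are 200 camera calls.

## Task

A stone core is waiting on the chute of the lidded stock bin. Press the bin's lever all the way down with the fingertips, so that the lid swings up and the core rolls in, then let the lever rise gently so that the lid closes fully without slamming, and move clear. Work the lid by the lever only, do not touch the core, and leave the other things on the table where they are; nothing is to be picked up.

Things in the scene. Friction and masses are not known exactly. Their poses are not given: they have to be found in the camera images.
- bin: the stock bin, fixed to the table: clear box 150 (its x) x 170 (its y) x 120 high, walls 5, floor 6 thick. Origin: centre of its underside on the table, z up. At its +y side a dark steel chute (68 wide inside, rising outwards to 135 high, out to 210 from the origin) leads over a sill 88 high into the bin; at its -y side is the lever. The lid hinge runs along x at y = -85, z = 125
- lid_edge (a point): middle of the upper free edge of the flat aluminium lid, 156 x 172, 5 thick, top at 128 above the table when shut; hinged at the bin's -y side so its +y edge swings up (away from the lever; it never comes over the lever). A lip hanging from the +y edge holds the core back while the lid is shut
- bin_lid (a joint): lid angle, rad: 0 shut, 0.9 fully open; always twice the lever angle (linkage). The lid (about 0.4 kg) falls shut by its weight when the lever is let go; reaching the last 0.3 rad faster than 1.5 rad/s is a slam (lever pad rising at about 90 mm/s). Rising at 40 mm/s or less is gentle
- bin_lever (a joint): lever angle, rad: 0 at rest (pad up), 0.45 fully down against its stop. Pivot axis along the bin's x at y = -98, z = 100 in the bin's frame. About 5 to 9 N down on the pad works it, and it pushes back up with that force all the way
- lever_pad (a point): centre of the upper face of the steel lever's end pad, 34 (bin's x) x 36, 8 thick (the arm behind it is 14 wide), 125 from the pivot. With the lever up it is 219 to 222 from the bin's origin towards the bin's -y, 129 above the table, and the pad slopes 0.2 rad up outwards. Pressed fully it is 73 above the table, having moved 56 down and 1 to 3 sideways; nothing stands over it. The point's axes turn with the lever
- core: the loose marble core, a cylinder 36 across and 60 long, lying across the chute against the lid's lip; origin on the cylinder's surface as it starts (underside)
- core_center (a point): centre of the core. Waiting: 108 from the bin's origin towards its +y and 117 above the table; inside the bin: about 24 above the table. It rolls in by itself within about 1 s once the lid is up
- tub_a: loose clear plastic tub, 150 wide, 75 high, with marble chips; mm, a bystander, origin at the centre of its underside
- tub_b: loose clear plastic tub, 140 wide, 70 high, with dark chips; mm, a bystander, origin at the centre of its underside
- cup: small loose clear plastic cup, 60 wide, 40 high, with a few chips, standing beside the lever on its far side; mm, a bystander, origin at the centre of its underside
- bar_a: loose square marble bar, 18 x 110 x 18, long axis its y, lying beside the lever on the robot's side; mm, a bystander, origin at the centre of its underside
- bar_b: loose square grey stone bar, 18 x 90 x 18, long axis its y, lying on the robot side of the bin; mm, a bystander, origin at the centre of its underside
- granite: dark stone cutting block, 90 x 130 x 45; mm, a bystander, origin at the centre of its underside
- hammer: hammer lying flat, origin under its middle, long axis its x; a bystander
- brush: brush lying flat, origin under its middle, long axis its x; a bystander
Things that resemble listed ones, but are neither listed nor needed, are in the scene too. What is shaped like the core but black or pink is not meant.

How it is judged:
On the way:
1. the lid stands wide open (over 0.75 rad) on the pressed lever, with the core rolled into the bin (value of joint bin_lid above 0.75 rad and x of core_center in the frame of bin between -0.072 and 0.072 m and y of core_center in the frame of bin between -0.082 and 0.08 m and z of core_center in the frame of bin below 0.06 m), for 0.2 s.
At the end, for the whole second after the job is handed in: the lid is shut (under 0.03 rad), the lever fully up (under 0.03 rad) and the core lies still inside the bin, its centre less than 60 mm above the bin's underside (value of joint each of bin_lid, bin_lever below 0.03 rad and x of core_center in the frame of bin between -0.072 and 0.072 m and y of core_center in the frame of bin between -0.082 and 0.08 m and z of core_center in the frame of bin below 0.06 m and linear speed of core below 0.02 m/s); the robot touches nothing.
It fails at once if the lid slams: faster than 1.5 rad/s downwards in its last 0.3 rad (value of joint bin_lid below 0.3 rad and velocity of joint bin_lid below -1.5 rad/s).
It fails at once if the robot touches the lid (contact force between bin_lid and the fingers above 0.5 N or contact force between bin_lid and the arm above 0.5 N).
It fails at once if the robot touches the core (contact force between core and the fingers above 0.5 N or contact force between core and the arm above 0.5 N).
It fails at once if the core is lifted (height (world z) of core_center above 0.17 m).
It fails at once if a bystander is moved by more than 15 mm (distance of any of tub_a, tub_b, cup, bar_a, bar_b, granite, hammer, brush from where it was at the start of the episode above 0.015 m).
It also fails if it takes over 35 s, if anything falls off the work surface, if the arm or the gripper's body presses on something with over 40 N, if the wrist force passes 120 N, or if a joint passes its speed limit or range.

## Working session

There is one attempt and no reset: what is moved stays moved. The work goes in short steps, Python scripts to look and compute and a shell command to move; the robot and the scene stay as the last step left them, time stands still between calls to the robot, and variables do not carry over. Pictures are saved under pics/ and viewed, about 8 in all and at most 12, crops included, and the job is handed in when it is done.

```bash
mkdir -p pics; python3 - <<'E'
from plant import r,snapshot,get_calibration,boxes_of
import cv2,numpy as np
np.set_printoptions(precision=4,suppress=True)
s=r.get_state();print(s)
for n in("side","top"):
    im=snapshot(n);cv2.imwrite(f"pics/{n}0.png",im[:,:,::-1])
    c=get_calibration(n);print(n,c)
    for t in("bin","lever_pad","core","cup","bar_a"):
        print(t,[( [round(x) for x in b["bbox"]],round(b["confidence"],2)) for b in boxes_of(t,n)[:4]])
E
```

```text
{'clock': 0.0, 'q': array([-1.1852,  0.69  , -0.1945,  1.5663,  0.1573,  0.9025, -0.2151]), 'qd': array([ 0.001 , -0.0012, -0.001 ,  0.0003, -0.0005, -0.0006, -0.0009]), 'joint_torque': array([ -0.    , -52.7576,  -1.2668, -15.3438,  -0.0526,   0.0064,
         0.0002]), 'tool_pos': array([0.2152, 0.5861, 0.2379]), 'eef_rot': array([ 0.6968, -0.1238,  0.1237, -0.6956]), 'contact_force': array([ 0.6687, -0.6944,  0.0772]), 'moment': array([ 0.0237, -0.0212, -0.01  ]), 'opening': 1.0002810734360486}
side {'fx': 503.84755952962365, 'fy': 503.84755952962365, 'cx': 323.6928746006404, 'cy': 201.70408651927363, 'T': array([[-0.7758, -0.4368,  0.4554, -0.122 ],
       [-0.6307,  0.5597, -0.5375,  0.7565],
       [-0.0201, -0.7042, -0.7097,  1.0842],
       [ 0.    ,  0.    ,  0.    ,  1.    ]])}
bin [([221, 158, 366, 250], 0.74)]
lever_pad [([358, 155, 371, 165], 0.64)]
core [([282, 280, 309, 303], 0.79), ([334, 252, 357, 272], 0.64), ([271, 266, 278, 284], 0.55)]
cup []
bar_a [([304, 234, 336, 257], 0.58), ([360, 201, 391, 220], 0.53)]
top {'fx': 403.8672203885426, 'fy': 403.8672203885426, 'cx': 315.33914508127236, 'cy': 207.02356747928005, 'T': array([[-0.0059, -0.9867,  0.1624,  0.3502],
       [-1.    ,  0.0069,  0.0053,  0.0198],
       [-0.0063, -0.1624, -0.9867,  1.191 ],
       [ 0.    ,  0.    ,  0.    ,  1.    ]])}
bin [([234, 152, 398, 224], 0.65)]
lever_pad [([342, 192, 397, 218], 0.62)]
core [([203, 142, 218, 168], 0.72), ([230, 246, 253, 261], 0.69), ([283, 257, 302, 276], 0.64), ([235, 205, 253, 225], 0.61)]
cup [([424, 257, 442, 327], 0.66), ([359, 174, 384, 192], 0.56)]
bar_a [([353, 238, 388, 257], 0.62), ([285, 226, 313, 237], 0.56)]
```

View pics/top0.png

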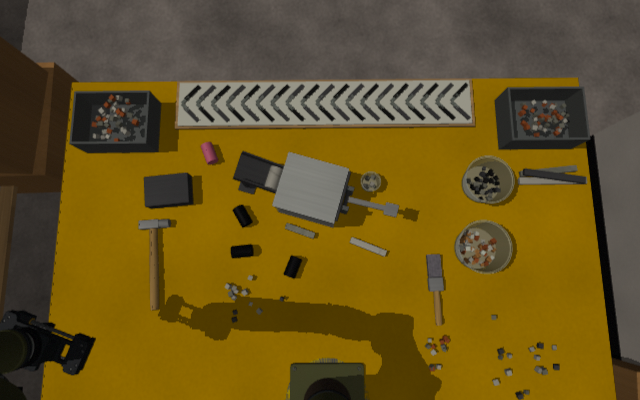

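View pics/side0.png

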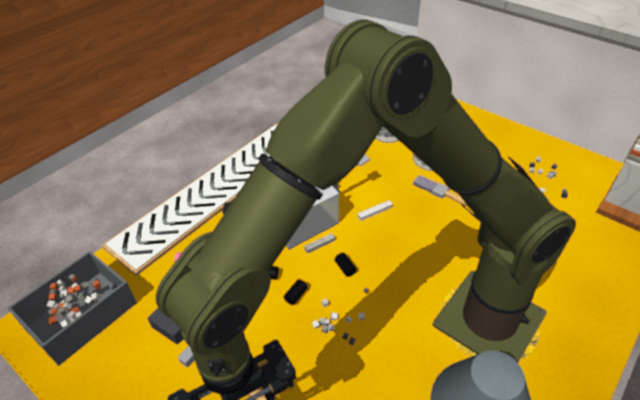

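Top view: lid about (312,188) with the white core at (273,178) against its left edge, lever pad at (391,210), cup at (371,183), bar_a at (369,246), bar_b at (300,230). The side view is blocked by the arm. The core-like things are black (242,215), (242,251), (293,267) and pink (209,153). The white one on the chute at (273,178) is the one meant. I'll confirm it in a crop.

```bash
python3 - <<'E'
import cv2
im=cv2.imread("pics/top0.png")[140:260,225:415]
cv2.imwrite("pics/crop0.png",cv2.resize(im,None,fx=4,fy=4,interpolation=cv2.INTER_CUBIC))
E
```

```text
(no output)
```

View pics/crop0.png

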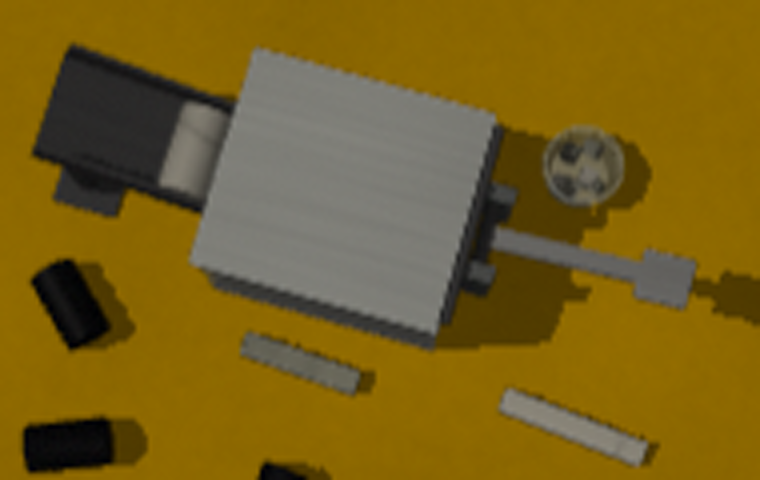

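```bash
cat >h.py <<'E'
import numpy as np
from scipy.spatial.transform import Rotation as R
from plant import r,get_calibration
np.set_printoptions(precision=4,suppress=True)
def ray(n,u,v,z):
    c=get_calibration(n);T=c["T"];d=T[:3,:3]@[(u-c["cx"])/c["fx"],(v-c["cy"])/c["fy"],1]
    return T[:3,3]+d*(z-T[2,3])/d[2]
def rel(p,Rt=None):
    "shift/turn fractions from the present pose"
    s=r.get_state();R0=R.from_quat(s["eef_rot"])
    print("shift",R0.inv().apply(np.array(p)-s["tool_pos"]))
    if Rt is not None: print("turn",(R0.inv()*Rt).as_rotvec()/np.pi)
E
python3 - <<'E'
from h import *
P=lambda u,v,z:ray("top",225+(u-1.5)/4,140+(v-1.5)/4,z)
L=[P(*q,.128) for q in((258,48),(497,118),(437,335),(192,263))]
pad=[P(*q,.129) for q in((645,249),(696,260),(685,308),(634,297))]
L,pad=np.array(L),np.array(pad);print(L,L.mean(0),pad,pad.mean(0))
e=(L[0]-L[1]+L[3]-L[2]);ey=e/np.linalg.norm(e)
print("bin y",ey,np.arctan2(ey[1],ey[0]),[np.linalg.norm(L[i]-L[i-1]) for i in range(4)])
# lid centre is at bin y ~ +1 (-85..+87)
b=L.mean(0)-.001*ey;b[2]=0;print("bin",b,"pad pred",b-.2205*ey,"core",b+.108*ey,ray("top",273,178,.13))
for n,q in(("cup",(371,183)),("bar_a",(369,246))):print(n,ray("top",*q,.02))
d=-ey;ex=np.cross(ey,[0,0,1]);ex/=np.linalg.norm(ex)
for sg in(1,-1):
  z=sg*ex;y=np.array([0,0,-1.]);x=np.cross(y,z)
  rel(b-.2205*ey+[0,0,.24],R.from_matrix(np.c_[x,y,z]))
print(R.from_quat(r.get_state()["eef_rot"]).as_matrix())
E
```

```text
[[ 0.679   0.0962  0.128 ]
 [ 0.6286 -0.0659  0.128 ]
 [ 0.481  -0.0233  0.128 ]
 [ 0.5305  0.1396  0.128 ]] [0.5797 0.0366 0.128 ] [[ 0.5376 -0.1627  0.129 ]
 [ 0.53   -0.1964  0.129 ]
 [ 0.4978 -0.1879  0.129 ]
 [ 0.5054 -0.1543  0.129 ]] [ 0.5177 -0.1753  0.129 ]
bin y [0.2938 0.9559 0.    ] 1.2725487420318575 [np.float64(0.15474083280551876), np.float64(0.16975234169489106), np.float64(0.15363336861219778), np.float64(0.17026744435949662)]
bin [0.5795 0.0357 0.    ] pad pred [ 0.5147 -0.1751  0.    ] core [0.6112 0.1389 0.    ] [0.605  0.1392 0.13  ]
cup [ 0.614  -0.1394  0.02  ]
bar_a [ 0.4277 -0.1283  0.02  ]
shift [ 0.5435 -0.0013 -0.6121]
turn [-0.     0.483 -0.   ]
shift [ 0.5435 -0.0013 -0.6121]
turn [-0.    -0.517  0.   ]
[[ 0.9388  0.      0.3445]
 [-0.3445  0.0002  0.9388]
 [-0.     -1.      0.0002]]
```

The white core on the chute, crop (195,150), is confirmed, and the pad centre is at about (0.516,-0.175). I'll go there by a via point with the fingers shut and the jaws across the lever.

```bash
python3 -m handwheel '[[[0.03,-0.02,-0.025,0,0.02,0],[0.06,-0.03,-0.055,0,0.045,0],[0.09,-0.03,-0.08,0,0.07,0],[0.12,-0.03,-0.11,0,0.1,0],[0.15,-0.03,-0.135,0,0.13,0],[0.18,-0.03,-0.16,0,0.155,0],[0.21,-0.03,-0.19,0,0.18,0],[0.24,-0.03,-0.215,0,0.21,0],[0.27,-0.03,-0.24,0,0.23,0],[0.3,-0.03,-0.27,0,0.25,0],[0.32,-0.03,-0.29,0,0.27,0],[0.342,-0.03,-0.307,0,0.28,0]]]' -1 20
python3 - <<'E'
from h import *
ey=np.array([.2938,.9558,0]);y=np.array([0,0,-1.]);z=np.cross(ey,[0,0,1]);x=np.cross(y,z)
rel([.516,-.175,.2],R.from_matrix(np.c_[x,y,z]));print(r.get_state()["q"])
E
```

```text
clock: 1.6
tool_pos: [0.4309, 0.178, 0.269]
eef_rot: [0.576, -0.41, 0.41, -0.576]
contact_force: [0.8, 0.3, 0.2]
opening: 0.115
shift [ 0.3614  0.0691 -0.0355]
turn [0.     0.2014 0.0002]
[-0.5072  0.4397  0.024   1.9943 -0.015   0.7082 -0.1398]
```

```bash
python3 -m handwheel '[[[0.03,0,-0.003,0,0.02,0],[0.065,0,-0.006,0,0.04,0],[0.1,0.01,-0.01,0,0.06,0],[0.135,0.02,-0.014,0,0.08,0],[0.17,0.03,-0.017,0,0.1,0],[0.205,0.04,-0.02,0,0.12,0],[0.24,0.05,-0.024,0,0.14,0],[0.27,0.06,-0.027,0,0.155,0],[0.3,0.069,-0.03,0,0.17,0],[0.325,0.069,-0.032,0,0.185,0],[0.345,0.069,-0.034,0,0.195,0],[0.361,0.069,-0.0355,0,0.2014,0]]]'
python3 -m handwheel '[[[0,0.005,0,0,0,0],[0,0.01,0,0,0,0],[0,0.02,0,0,0,0],[0,0.03,0,0,0,0],[0,0.04,0,0,0,0],[0,0.05,0,0,0,0],[0,0.05,0,0,0,0]]]'
python3 - <<'E'
from h import *
from plant import snapshot
import cv2
s=snapshot("side");t=snapshot("top")
a=cv2.resize(s[120:260,280:440],(640,560),interpolation=cv2.INTER_CUBIC)
cv2.imwrite("pics/side1.png",a[:,:,::-1])
a=cv2.resize(t[140:260,225:415],None,fx=4,fy=4,interpolation=cv2.INTER_CUBIC)
cv2.imwrite("pics/top1.png",a[:,:,::-1])
rel([.516,-.175,.131])
c=get_calibration("side")
for p in([.516,-.175,.129],r.get_state()["tool_pos"]):
    q=c["T"][:3,:3].T@(np.array(p)-c["T"][:3,3]);print(c["fx"]*q[0]/q[2]+c["cx"],c["fy"]*q[1]/q[2]+c["cy"])
E
```

```text
clock: 2.6
tool_pos: [0.5176, -0.1739, 0.1996]
eef_rot: [0.421, -0.568, 0.569, -0.42]
contact_force: [-0.6, -0.6, 0.6]
opening: 0.013
clock: 3.18
tool_pos: [0.5159, -0.1703, 0.1473]
eef_rot: [-0.423, 0.569, -0.566, 0.421]
contact_force: [0.1, -0.4, -0.4]
opening: 0.001
shift [0.004  0.018  0.0002]
362.0056915829533 158.0008810409096
361.17259960088495 153.2370949011335
```

View pics/side1.png

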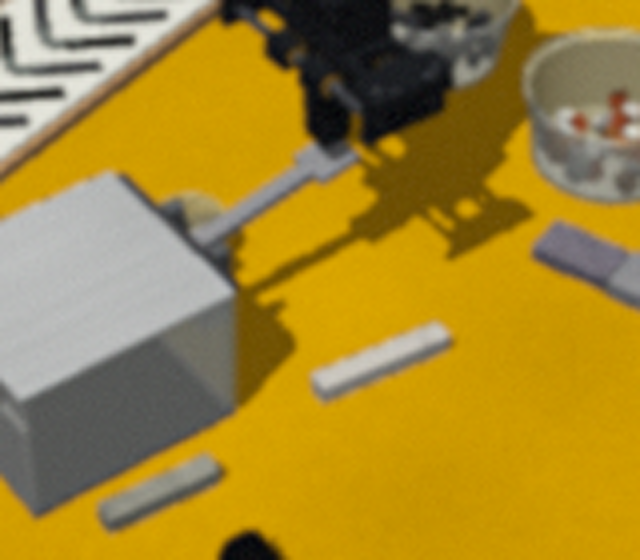

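View pics/top1.png

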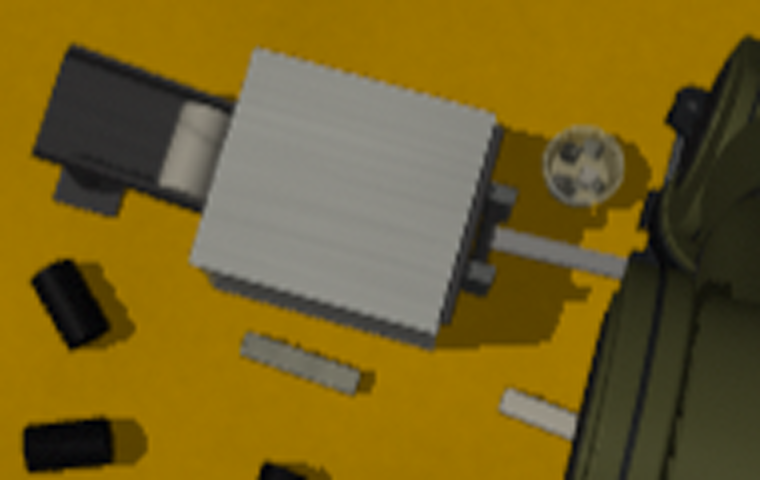

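The fingertips (side crop 325,140) are just above the pad (330,160), and the top view shows everything else in place. Pressing now.

```bash
python3 -m handwheel '[[[0.002,0.005,0,0,0,0],[0.003,0.01,0,0,0,0],[0.003,0.015,0,0,0,0],[0.003,0.02,0,0,0,0],[0.003,0.025,0,0,0,0],[0.003,0.03,0,0,0,0],[0.003,0.034,0,0,0,0],[0.003,0.038,0,0,0,0],[0.003,0.042,0,0,0,0],[0.003,0.046,0,0,0,0],[0.003,0.05,0,0,0,0],[0.003,0.05,0,0,0,0]]]'
```

```text
clock: 4.28
tool_pos: [0.5165, -0.1744, 0.099]
eef_rot: [-0.422, 0.568, -0.568, 0.422]
contact_force: [-1.1, -3.4, 3.1]
opening: 0.001
```

```bash
python3 -m handwheel '[[[0,0.004,0,0,0,0],[0,0.008,0,0,0,0],[0,0.012,0,0,0,0],[0,0.016,0,0,0,0],[0,0.02,0,0,0,0],[0,0.023,0,0,0,0],[0,0.025,0,0,0,0],[0,0.026,0,0,0,0],[0,0.026,0,0,0,0],[0,0.026,0,0,0,0],[0,0.026,0,0,0,0],[0,0.026,0,0,0,0]]]'
python3 - <<'E'
from plant import snapshot
import cv2,numpy as np
a=cv2.resize(snapshot("side")[110:250,220:400],(720,560),interpolation=cv2.INTER_CUBIC)
b=cv2.resize(snapshot("top")[120:260,225:415],(760,560),interpolation=cv2.INTER_CUBIC)
m=cv2.resize(np.hstack([a,b]),(800,303))
cv2.imwrite("pics/open.png",m[:,:,::-1])
E
```

```text
clock: 5.28
tool_pos: [0.517, -0.1728, 0.075]
eef_rot: [-0.421, 0.568, -0.567, 0.423]
contact_force: [-2.1, 3.1, 18.2]
opening: 0.01
```

View pics/open.png

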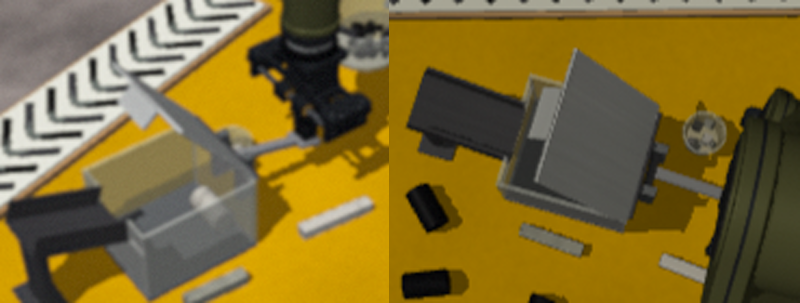

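The lid is wide open, the chute is empty and the core lies in the bin (left picture 208,205). The 18 N reading means the lever is on its stop. Now I'll raise it at about 30 mm/s.

```bash
python3 -m handwheel '[[[0,-0.0025,0,0,0,0],[0,-0.005,0,0,0,0],[0,-0.0075,0,0,0,0],[0,-0.01,0,0,0,0],[0,-0.0125,0,0,0,0],[0,-0.015,0,0,0,0],[0,-0.0175,0,0,0,0],[0,-0.02,0,0,0,0],[0,-0.0225,0,0,0,0],[0,-0.025,0,0,0,0],[0,-0.0275,0,0,0,0],[0,-0.03,0,0,0,0]]]'
python3 -m handwheel '[[[0,-0.002,0,0,0,0],[0,-0.004,0,0,0,0],[0,-0.006,0,0,0,0],[0,-0.008,0,0,0,0],[0,-0.01,0,0,0,0],[0,-0.012,0,0,0,0],[0,-0.014,0,0,0,0],[0,-0.016,0,0,0,0],[0,-0.018,0,0,0,0],[0,-0.02,0,0,0,0],[0,-0.022,0,0,0,0],[0,-0.024,0,0,0,0]]]'
python3 -m handwheel '[[[0,-0.002,0,0,0,0],[0,-0.004,0,0,0,0],[0,-0.006,0,0,0,0],[0,-0.008,0,0,0,0],[0,-0.01,0,0,0,0],[0,-0.012,0,0,0,0],[0,-0.014,0,0,0,0],[0,-0.017,0,0,0,0],[0,-0.02,0,0,0,0],[0,-0.025,0,0,0,0],[0,-0.03,0,0,0,0],[0,-0.04,0,0,0,0]]]'
```

```text
clock: 6.38
tool_pos: [0.5161, -0.1752, 0.104]
eef_rot: [0.422, -0.568, 0.568, -0.421]
contact_force: [-1.5, -2.7, 4.6]
opening: 0.007
clock: 7.38
tool_pos: [0.517, -0.1726, 0.1278]
eef_rot: [-0.421, 0.568, -0.567, 0.423]
contact_force: [0.7, 3.8, 4.0]
opening: 0.008
clock: 8.38
tool_pos: [0.516, -0.1742, 0.1678]
eef_rot: [-0.422, 0.568, -0.567, 0.421]
contact_force: [-0.5, -0.7, -0.8]
opening: 0.004
```

```bash
python3 -m handwheel '[[[0.01,-0.02,0,0,0,0],[0.02,-0.04,0,0,0,0],[0.04,-0.06,0,0,0,0],[0.06,-0.08,0,0,0,0],[0.08,-0.09,0,0,0,0],[0.1,-0.1,0,0,0,0],[0.12,-0.1,0,0,0,0],[0.13,-0.1,0,0,0,0],[0.13,-0.1,0,0,0,0],[0.13,-0.1,0,0,0,0]]]'
python3 - <<'E'
from plant import snapshot
import cv2,numpy as np
a=cv2.resize(snapshot("side")[110:250,220:400],(720,560),interpolation=cv2.INTER_CUBIC)
b=cv2.resize(snapshot("top")[120:260,225:415],(760,560),interpolation=cv2.INTER_CUBIC)
m=cv2.resize(np.hstack([a,b]),(800,303))
cv2.imwrite("pics/end.png",m[:,:,::-1])
E
```

```text
clock: 9.22
tool_pos: [0.4788, -0.2982, 0.2676]
eef_rot: [-0.421, 0.568, -0.567, 0.422]
contact_force: [1.0, -0.4, -0.7]
opening: 0.005
```

View pics/end.png

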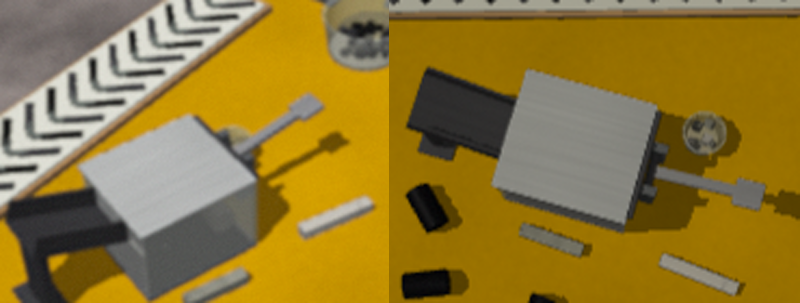

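The lid is shut, the lever is up with its pad at right-half (748,193), the chute is empty, and the cup and both bars are where they were. The arm is clear.

```bash
python3 -c "
from plant import job
print(job.finish_job())"
```

```text
the job is handed in; nothing more can be done
None
```

I pressed the lever down to its stop with the shut fingertips, and the lid swung wide open and the core rolled into the bin. The force at the bottom was about 18 N with the fingertips at z of about 0.075 m. I then let the lever rise at about 25–30 mm/s, lifted off, moved clear and handed the job in at about 9.3 s on the robot's clock.

- **Picture with the lever down:** it shows the lid open, the chute empty and the core inside the bin.
- **Last picture:** it shows the lid shut, the lever up, and the cup, both bars and the chute unmoved. The force reading was near zero.
- **Not confirmed:** I did not measure the lid and lever angles or the lid's closing speed. I judged those from the pictures and the tool's speed. The tubs, granite, hammer and brush were mostly outside the last picture, but the tool never went low near them. No check failed or disagreed.

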